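# Stack and clamp a build-platform stand-off in its bonding nest

### The job

Make up one stand-off for the round build platform: lift the red pawl clear of the toothed bar and draw the bar back by its black knob so that the nest's pocket is open, then stack the parts squarely and flat in the pocket: the aluminium foot first, then every amber spacer that is laid out, then the steel disc on top with its brass boss up. Push the bar back in until the jaw holds the whole stack against the back wall, put the pawl down into the teeth again, and only then press the green start button fully down and let it go. Do not disturb the wrench, the nozzle or the pellet jar.

Things in the scene. Friction and masses are not known exactly. Their poses are not given: they have to be found in the camera images.
- foot: stand-off foot: a square aluminium block 56 x 56 mm, 30 mm high, 0.25 kg, two grooves round its sides. Origin: centre of its underside, z up, x and y square to its sides.
- spacer1: amber heat-insulating spacer, a solid square plate 56 x 56 mm, 8 mm thick, about 45 g. Origin: centre of its underside, z up, x and y square to its sides. One to three spacers are laid out; absent ones read None.
- spacer2: another spacer, the same as spacer1
- spacer3: another spacer, the same as spacer1
- disc: top disc: round steel disc 56 mm in diameter, 10 mm thick, with a brass boss 22 mm in diameter and 10 mm high in the middle of its upper face; 0.19 kg. Origin: centre of its underside, z up (boss side).
- fixture: clamping nest, fixed, turned by up to 0.15 rad: dark base plate 120 x 260 mm, 12 mm thick. Origin: centre of its underside; z up, y along the toothed bar towards its knob, x across. The pocket (see nest) is at its -y end. Hold parts across x to load it. The bar guide, 43 mm wide, stands 36 mm over the plate from nest y = 82 to 165 mm.
- nest (a point): centre of the pocket floor, 12 mm over the table; axes as fixture. Pocket 60 mm wide in x between four side locators, 12 mm thick, 60 mm high; each side is open between them from y -19 to +21 mm for the fingers. Back wall, 60 mm high, face at y = -28 mm: a 56 mm part touching it is centred at y = 0. The +y side is closed only by the jaw. The base plate ends at y = -55 and +205 mm.
- bar (a joint): how far the toothed bar with its jaw is drawn back along +y, m: 0 to 0.062 (stops). Starts near 0, jaw inside the pocket. The steel jaw bears on a stack that touches the back wall at 0.0385. Sliding takes about 3 N. Sawteeth on the bar's top (pitch 12 mm, 5 mm high) let it be pushed in under the pawl but not drawn back unless the pawl is lifted.
- jaw_face (a point): middle of the jaw's face towards the pocket; at nest y = joint bar - 10.5 mm, 31 mm over the pocket floor. Jaw 44 mm wide in x, 14 mm thick in y, from 4 to 58 mm over the pocket floor. Moves with the bar.
- bar_knob (a point): grip point on the upright black cylindrical knob at the outer end of the toothed bar: 22 mm in diameter, 48 mm high, this point on its axis 14 mm below its top and 68 mm over the pocket floor. Moves with the bar, axes as fixture. At joint bar = 0 it is at nest y = 196 mm.
- pawl (a joint): lift angle of the red pawl, rad: 0 (down in the teeth) to 0.75. Its nose, 50 mm from the pivot towards -y, swings up. Stiff pivot: it stays at whatever angle it is left, up or down (about 2 N at the nose moves it). Above 0.15 the nose is clear of the teeth. With the jaw home on a stack (bar 0.0385) a notch lies under the nose and the pawl goes down to 0.
- pawl_pivot (a point): the pawl's pivot pin, along x: 60 mm over the pocket floor at nest y = 150 mm. The bracket ears beside it reach 72 mm over the floor and from nest y = 135 to 165 mm. Axes as fixture.
- pawl_tab (a point): middle of the red upright tab on the pawl's nose, to be pinched across x or pushed down: 12 mm thick in x, 24 mm long in y, 30 mm high, its top 13 mm above this point. With the pawl down it is 50 mm from the pivot pin towards -y and 16 mm above it. The pawl arm under the tab is 14 mm wide, its top 16 mm below this point; beside it all is 40 mm or more below. Moves and turns with the pawl.
- start (a joint): how far the green start button is pressed, m: 0 to 0.006 (fully down), springs back; fully down takes 6 N.
- start_top (a point): centre of the top face of the green button, 32 mm in diameter, in a yellow collar on a fixed grey station box 80 x 70 x 45 mm; the top face is 67 mm over the table when up. Presses straight down.
- wrench: bystander: open-ended wrench 160 mm long lying loose on the table; leave it alone
- nozzle: bystander: brass extruder nozzle, 32 mm in diameter, 52 mm high, standing loose; leave it alone
- pellets: bystander: jar of pellets, 70 mm in diameter, 95 mm high, standing loose; leave it alone
Mind the look-alikes: they are no part of the job. Leave any turquoise look-alike of the spacer3 alone. Leave any turquoise look-alike of the spacer2 alone.

How it is judged:
On the way, in this order (a step that is already met when the one before it is completed fails the run):
1. the pawl is lifted clear of the teeth while the bar is still in (value of joint pawl above 0.2 rad and value of joint bar below 0.012 m), for 0.1 s.
2. the bar is drawn back so that the pocket is open (value of joint bar above 0.05 m), for 0.2 s.
3. the foot sits flat and square on the pocket floor (x of foot in the frame of nest between -0.004 and 0.004 m and y of foot in the frame of nest between -0.004 and 0.015 m and angle between the z axis of foot and the z axis of nest, either way round below 0.05 rad and (angle between the x axis of foot and the x axis of nest, either way round below 0.09 rad or angle between the x axis of foot and the y axis of nest, either way round below 0.09 rad) and z of foot in the frame of nest between -0.002 and 0.002 m), for 0.2 s.
4. every spacer present lies flat and square in the pocket on the foot (all of step 3 and x of spacer1 in the frame of nest between -0.004 and 0.004 m and y of spacer1 in the frame of nest between -0.004 and 0.015 m and angle between the z axis of each of spacer1, spacer2, spacer3 and the z axis of nest, either way round below 0.05 rad and (angle between the x axis of spacer1 and the x axis of nest, either way round below 0.09 rad or angle between the x axis of spacer1 and the y axis of nest, either way round below 0.09 rad) and z of spacer1 in the frame of nest between 0.0275 and 0.0485 m and x of spacer2 in the frame of nest between -0.004 and 0.004 m and y of spacer2 in the frame of nest between -0.004 and 0.015 m and (angle between the x axis of spacer2 and the x axis of nest, either way round below 0.09 rad or angle between the x axis of spacer2 and the y axis of nest, either way round below 0.09 rad) and z of spacer2 in the frame of nest between 0.0275 and 0.0485 m and x of spacer3 in the frame of nest between -0.004 and 0.004 m and y of spacer3 in the frame of nest between -0.004 and 0.015 m and (angle between the x axis of spacer3 and the x axis of nest, either way round below 0.09 rad or angle between the x axis of spacer3 and the y axis of nest, either way round below 0.09 rad) and z of spacer3 in the frame of nest between 0.0275 and 0.0485 m), for 0.2 s.
5. the disc lies flat on top of the stack, boss up (all of step 4 and x of disc in the frame of nest between -0.004 and 0.004 m and y of disc in the frame of nest between -0.004 and 0.015 m and angle between disc's own z axis and vertical below 0.05 rad and z of disc in the frame of nest between 0.0355 and 0.0565 m and z of disc in the frame of spacer1 above 0.006 m and z of disc in the frame of spacer2 above 0.006 m and z of disc in the frame of spacer3 above 0.006 m), for 0.2 s.
6. the jaw holds the stack against the back wall and the pawl is down in the teeth (value of joint bar between 0.0355 and 0.0415 m and value of joint pawl below 0.06 rad and x of foot in the frame of nest between -0.004 and 0.004 m and y of foot in the frame of nest between -0.004 and 0.004 m and angle between the z axis of each of foot, spacer1, spacer2, spacer3 and the z axis of nest, either way round below 0.05 rad and (angle between the x axis of foot and the x axis of nest, either way round below 0.09 rad or angle between the x axis of foot and the y axis of nest, either way round below 0.09 rad) and z of foot in the frame of nest between -0.002 and 0.002 m and x of spacer1 in the frame of nest between -0.004 and 0.004 m and y of spacer1 in the frame of nest between -0.004 and 0.004 m and (angle between the x axis of spacer1 and the x axis of nest, either way round below 0.09 rad or angle between the x axis of spacer1 and the y axis of nest, either way round below 0.09 rad) and z of spacer1 in the frame of nest between 0.0275 and 0.0485 m and x of spacer2 in the frame of nest between -0.004 and 0.004 m and y of spacer2 in the frame of nest between -0.004 and 0.004 m and (angle between the x axis of spacer2 and the x axis of nest, either way round below 0.09 rad or angle between the x axis of spacer2 and the y axis of nest, either way round below 0.09 rad) and z of spacer2 in the frame of nest between 0.0275 and 0.0485 m and x of spacer3 in the frame of nest between -0.004 and 0.004 m and y of spacer3 in the frame of nest between -0.004 and 0.004 m and (angle between the x axis of spacer3 and the x axis of nest, either way round below 0.09 rad or angle between the x axis of spacer3 and the y axis of nest, either way round below 0.09 rad) and z of spacer3 in the frame of nest between 0.0275 and 0.0485 m and x of disc in the frame of nest between -0.004 and 0.004 m and y of disc in the frame of nest between -0.004 and 0.004 m and angle between disc's own z axis and vertical below 0.05 rad and z of disc in the frame of nest between 0.0355 and 0.0565 m and z of disc in the frame of spacer1 above 0.006 m and z of disc in the frame of spacer2 above 0.006 m and z of disc in the frame of spacer3 above 0.006 m), for 0.2 s.
7. the start button is pressed fully down (value of joint start above 0.0052 m), for 0.05 s.
At the end, for the whole second after the job is handed in: Foot on the pocket floor, all present spacers, then the disc (boss up) stacked in the pocket, each within 4 mm of its place, flat to 0.05 rad, square to 0.09 rad, at rest; bar at 0.0355 to 0.0415 m, pawl below 0.06 rad, button up (under 1 mm) (all of step 6 and value of joint start below 0.001 m and linear speed of each of foot, spacer1, spacer2, spacer3, disc below 0.02 m/s); the robot touches nothing.
It fails at once if start pressed while the clamp is not shut and latched (value of joint start above 0.003 m and (value of joint pawl above 0.12 rad or value of joint bar above 0.043 m)).
It fails at once if the wrench is disturbed (distance of wrench from where it was at the start of the episode above 0.03 m).
It fails at once if the nozzle is disturbed (distance of nozzle from where it was at the start of the episode above 0.03 m).
It fails at once if the pellets is disturbed (distance of pellets from where it was at the start of the episode above 0.03 m).
Of spacer1, spacer2, spacer3 only 1 to 3 are there at a start; the rules pass over those that are not, and their reading is None.
At some moment in a run one of foot, spacer1, spacer2, spacer3, disc may be knocked a few centimetres aside while the robot is not near it.
Once in a run the grip may slacken for a moment while it holds something.
It also fails if it takes over 210 s, if anything falls off the work surface, if the arm or the gripper's body presses on something with over 40 N, if the wrist force passes 120 N, or if a joint passes its speed limit or range.

### The arm

A 6-joint arm with a two-finger parallel gripper is mounted at the origin on the work surface. World frame = base frame: x ahead of the robot, y to its left, z up, the work surface at z = 0. Lengths are in m, angles in rad, forces in N, time in s.
With the tool pointing down it reaches from about 0.3 to 0.875 m from the base axis. Payload 6.4 kg.
Tool frame: the origin (TCP) lies at the very end of the fingers, on their centre line; the grasp point (between the pads) lies env.grip_point_offset behind it (env.grip_point_offset is the distance from the TCP to the grasp point, in m); z points along the fingers, y is the direction in which the jaws open and shut (so a half turn about z gives the same grasp; the last joint's range is limited). The gripper opens to 88 mm and grips with 3 to 60 N. Pads are 18 mm wide; open, the fingers measure 123 mm over their backs; the gripper's body (75 mm by 187 mm) begins 45 mm behind the grasp point.
Start: joints at [-1.314, 0.181, 1.607, -0, 1.354, -0.206], TCP at [0.257, -0.515, 0.239] pointing down, gripper open.
Joint ranges: [-2.99, 2.99], [-0.89, 2.07], [0.3, 2.58], [-1.14, 4.28], [0, 2.63], [-3.12, 3.12]. Speed limits (rad/s): [2.57, 2.57, 3.01, 3.14, 3.14, 3.14].

### API

Orientations are given as [roll, pitch, yaw] about the fixed x, y, z axes, in that order (R = Rz(yaw) Ry(pitch) Rx(roll)).
In Python, from workcell import env, command_gripper, eyes, ticket gives the robot as it stands. Calls block until the motion is done:
- env.reach(position, orientation): joint-space move of the TCP to a pose.
- env.move_l(position, attitude=None, speed=0.15, contact_N=None): straight line of the TCP; attitude=None keeps the orientation; speed is the mean speed in m/s. With contact_N (N) it stops when the force on the tool has changed by that much, and returns True; else False.
- env.movej(angles): joint-space move.
- command_gripper(opening): finger opening in m; the grip force is fixed at half the most; returns when the fingers have stopped.
- env.pause(seconds).
- env.ik(position, orientation): joint angles nearest the present ones, or None.
- eyes.snapshot(name): name is "scene" or "top"; returns the picture (400x640x3 uint8, red, green, blue); there is no depth.
- eyes.camera_model(name): a dict with "fx", "fy", "cx", "cy" (pixels), "pose" (4x4, takes a point from camera to world coordinates). Camera axes: x right, y up, looking along -z (the intrinsics and any distortion apply to the point x, -y, -z); pixel columns grow to the right and rows downward; lengths in m; the calibration is good to about 2 mm. A picture is of the moment at which its call begins. camera_model takes no time and is no camera call.
A pose or a line that the arm cannot do raises env.MotionError and nothing moves.
- ticket.sign_off(): hands the job in, once; it reports no verdict.
Readings, each from a call of its own:
- env.read_t(): time.
- env.read_joint_pos(): joint angles.
- env.read_joint_vel(): joint speeds.
- env.read_joint_torque(): joint torques, N m.
- env.read_position(): TCP position.
- env.read_tool_rot(): TCP orientation.
- env.read_contact_force(): force on the tool from outside, world axes, zero at the start.
- env.read_torque(): the same for the moment, N m.
- env.read_width(): finger opening in m.
Only numpy, scipy, OpenCV 4.12 (cv2) and the standard library are available. Lean on these libraries where they do the work, as an engineer would, in place of code of your own. Each camera call takes 0.05 s, during which the arm holds its last target. There are 200 camera calls.

## Working session

There is one attempt and no reset: what is moved stays moved. The work goes in short steps, each a Python script; the robot and the scene stay as the last script left them, time stands still between calls to the robot, and variables do not carry over. Pictures are saved under pics/ and viewed, about 12 in all and at most 16, crops included, and the job is handed in when it is done.

```bash
mkdir -p pics; ls; python3 - <<'E'
from workcell import env, eyes
import cv2, numpy as np
for n in ("scene","top"):
    im=eyes.snapshot(n); cv2.imwrite(f"pics/{n}0.png",im[:,:,::-1])
    m=eyes.camera_model(n); print(n,{k:np.round(v,4).tolist() if not isinstance(v,str) else v for k,v in m.items()})
print(env.grip_point_offset, env.read_t(), env.read_tool_rot(), env.read_width())
E
```

```text
pics
scene {'fx': 373.3771, 'fy': 373.3771, 'cx': 318.2263, 'cy': 200.8213, 'pose': [[-0.7643, -0.3489, 0.5423, 1.1373], [0.6447, -0.3942, 0.655, 0.6895], [-0.0147, 0.8502, 0.5263, 0.6852], [0.0, 0.0, 0.0, 1.0]]}
top {'fx': 518.4827, 'fy': 518.4827, 'cx': 318.6696, 'cy': 206.3426, 'pose': [[0.0135, 0.9896, -0.1434, 0.3196], [-0.9999, 0.0148, 0.0073, -0.0397], [0.0094, 0.1433, 0.9896, 1.6234], [0.0, 0.0, 0.0, 1.0]]}
0.0187 0.1 [-3.14007113e+00 -3.35415572e-04  4.62829191e-01] 0.08802028897745749
```

View pics/scene0.png

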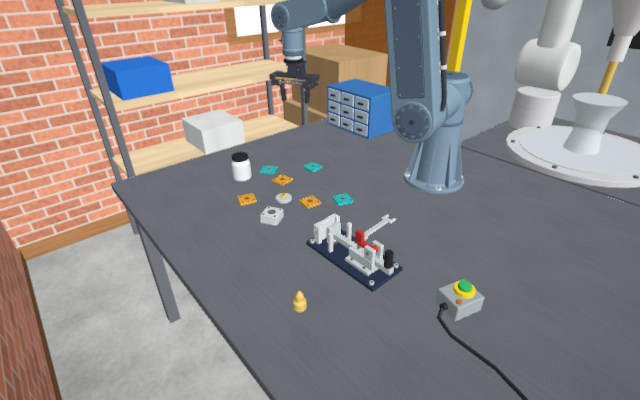

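View pics/top0.png

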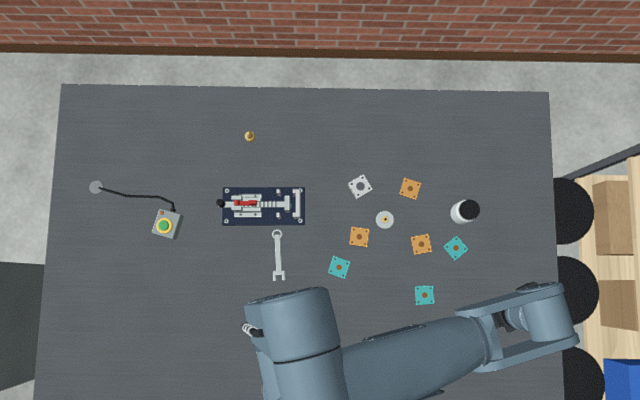

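Three amber and three turquoise plates are laid out. The amber ones, at top px (410,188), (359,237) and (421,244), match the description of the spacers. The turquoise ones, at (339,267), (456,248) and (425,295), are look-alikes. I'll confirm this in an enlarged crop.

```bash
cat > h.py <<'E'
import numpy as np, cv2
from workcell import env, command_gripper, eyes, ticket
def ray(n,u,v):
    m=eyes.camera_model(n); P=np.array(m["pose"])
    d=np.array([(u-m["cx"])/m["fx"],-(v-m["cy"])/m["fy"],-1.]); return P[:3,3],P[:3,:3]@d
def onz(n,u,v,z):
    o,d=ray(n,u,v); return o+d*(z-o[2])/d[2]
def proj(n,p):
    m=eyes.camera_model(n); P=np.array(m["pose"]); q=P[:3,:3].T@(np.array(p)-P[:3,3])
    return np.array([m["cx"]+m["fx"]*q[0]/-q[2], m["cy"]-m["fy"]*q[1]/-q[2]])
def blobs(im,lo,hi,amin=20,box=None):
    h=cv2.cvtColor(im,cv2.COLOR_RGB2HSV); m=cv2.inRange(h,np.array(lo),np.array(hi))
    if box: 
        k=np.zeros_like(m); x0,y0,x1,y1=box; k[y0:y1,x0:x1]=255; m&=k
    cs,_=cv2.findContours(m,cv2.RETR_EXTERNAL,cv2.CHAIN_APPROX_NONE)
    out=[]
    for c in cs:
        f=np.zeros_like(m); cv2.drawContours(f,[c],-1,255,-1); a=(f>0).sum()
        if a<amin: continue
        ys,xs=np.nonzero(f); out.append((xs.mean(),ys.mean(),a,c))
    return out
E
python3 - <<'E'
import cv2,numpy as np
from h import *
t=cv2.imread("pics/top0.png"); s=cv2.imread("pics/scene0.png")
a=cv2.resize(t[165:315,325:485],None,fx=2.5,fy=2.5,interpolation=3); b=cv2.resize(t[175:295,210:315],None,fx=3.1,fy=3.1,interpolation=3)[:375]
c=cv2.resize(s[205:290,295:410],None,fx=3.4,fy=3.4,interpolation=3)
W=np.zeros((375,b.shape[1],3),np.uint8); W[:b.shape[0]]=b
out=np.hstack([cv2.resize(a,(400,375)),W])
cc=np.zeros((290,out.shape[1],3),np.uint8); h=min(290,c.shape[0]);cc[:h,:c.shape[1]]=c[:h]
d=cv2.resize(s[155:225,235:355],None,fx=2.7,fy=2.7,interpolation=3); w=min(d.shape[1],cc.shape[1]-391); cc[:d.shape[0],391:391+w]=d[:,:w]
cv2.imwrite("pics/c1.png",np.vstack([out[:,:800],cc[:225,:800]]))
print(out.shape)
for n,im in (("top",t),("scene",s)):
    im=im[:,:,::-1].copy()
    for nm,lo,hi,z in (("amber",(10,130,120),(22,255,255),.008),("turq",(80,100,80),(95,255,255),.008),("red",(0,150,100),(6,255,255),.1),("red2",(174,150,100),(180,255,255),.1),("green",(45,120,60),(75,255,255),.067)):
        for x,y,A,c in blobs(im,lo,hi,8): 
            if n=="top" and y<80 or n=='scene' and (y<150): continue
            r=cv2.minAreaRect(c); print(n,nm,round(x,2),round(y,2),A,np.round(onz(n,x,y,z),4), np.round(r[1],1),round(r[2],1))
E
```

```text
(375, 726, 3)
top amber 424.29 294.5 14 [ 0.2843 -0.3805  0.008 ] [3. 3.] 90.0
top amber 338.62 266.62 13 [ 0.3659 -0.116   0.008 ] [3. 3.] 90.0
top amber 455.62 247.38 13 [ 0.4306 -0.4807  0.008 ] [3. 3.] 90.0
top amber 420.64 243.92 302 [ 0.4399 -0.3715  0.008 ] [17.3 17.6] 79.4
top amber 358.85 236.35 297 [ 0.4608 -0.1785  0.008 ] [17.3 17.4] 8.1
top amber 409.57 188.23 299 [ 0.6159 -0.3389  0.008 ] [17.1 17.1] 18.4
top turq 423.8 294.8 344 [ 0.2834 -0.379   0.008 ] [18. 19.] 90.0
top turq 338.49 266.81 335 [ 0.3653 -0.1156  0.008 ] [18.  18.3] 18.4
top turq 455.17 247.58 343 [ 0.43   -0.4793  0.008 ] [18.8 18.1] 50.2
top red 244.24 202.4 78 [0.5488 0.1701 0.1   ] [ 4. 22.] 90.0
top green 163.4 224.93 58 [0.4816 0.4152 0.067 ] [7.8 7.8] 45.0
scene amber 304.0 307.23 13 [0.7725 0.1894 0.008 ] [6. 2.] 90.0
scene amber 458.25 301.45 20 [0.4833 0.4163 0.008 ] [3. 5.] 90.0
scene amber 296.39 302.64 70 [0.7774 0.1662 0.008 ] [20.  6.] 90.0
scene amber 72.52 235.96 1374 [ 1.13   -0.4934  0.008 ] [ 13.  114.7] 71.0
scene amber 309.76 201.51 172 [ 0.4642 -0.1692  0.008 ] [11.2 19. ] 69.4
scene amber 246.75 198.87 162 [ 0.6183 -0.3288  0.008 ] [ 9.8 17.4] 77.5
scene amber 282.16 179.59 128 [ 0.4434 -0.3617  0.008 ] [ 9.4 18.3] 63.4
scene turq 342.42 199.04 187 [ 0.3691 -0.1066  0.008 ] [11.5 19.6] 77.5
scene turq 268.5 169.36 123 [ 0.4343 -0.4685  0.008 ] [ 8. 17.] 90.0
scene turq 312.31 166.68 126 [ 0.2882 -0.3698  0.008 ] [ 9. 19.] 90.0
scene red 375.0 247.71 21 [0.5711 0.2221 0.1   ] [7.1 3.5] 45.0
scene red 360.31 238.28 123 [0.571  0.1715 0.1   ] [18.8  9.4] 63.4
scene green 464.66 285.76 132 [0.4874 0.4232 0.067 ] [11. 13.] 90.0
```

View pics/c1.png

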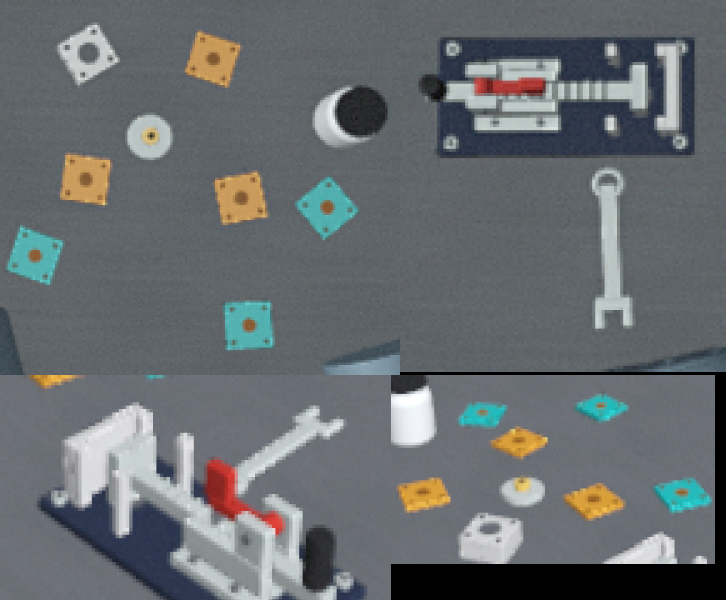

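Crop confirmed: three amber plates (the spacers) and three turquoise decoys. The top and scene views disagree by roughly 5–9 mm, so I'll settle that by touch on the pawl tab. Next I'll measure the fixture, foot and disc.

```bash
python3 - <<'E'
from h import *
t=cv2.imread("pics/top0.png")[:,:,::-1].copy(); s=cv2.imread("pics/scene0.png")[:,:,::-1].copy()
print(t[222,260],t[190,230],t[186,354],t[219,379],t[300,60+100])
sub=t[180:232,212:312].astype(int)
m=((sub[:,:,2]-sub[:,:,0])>18)&(sub[:,:,0]<60); m=m.astype(np.uint8)*255
cs,_=cv2.findContours(m,0,1); c=np.vstack([k for k in cs if cv2.contourArea(k)>5]); 
r=cv2.minAreaRect(cv2.convexHull(c)); print("plate",np.array(r[0])+[212,180],r[1],r[2])
# edges: subpixel lines: per-column first/last navy
m2=m>0; pts=[(x+212,np.nonzero(m2[:,x])[0]+180) for x in range(12,92)]
for nm,f in (("far",lambda y:y.min()-.5),("near",lambda y:y.max()+.5)):
    P=np.array([onz("top",x,f(y),.012)[:2] for x,y in pts if len(y)>3 ]); 
    for _ in range(3):
        k=np.polyfit(P[:,1],P[:,0],1); e=abs(P[:,0]-np.polyval(k,P[:,1])); P=P[e<.004]
    print(nm,k,len(P), "x at y=.1",np.polyval(k,.1))
rows=[(y+180,np.nonzero(m2[y])[0]+212) for y in range(12,44)]
for nm,f in (("knobend",lambda x:x.min()-.5),("pocketend",lambda x:x.max()+.5)):
    P=np.array([onz("top",f(x),y,.012)[:2] for y,x in rows if len(x)>3]); print(nm,np.median(P[:,1]),P[:,1].min(),P[:,1].max())
for nm,box,z in (("foot",(343,170,377,204),.03),("disc",(371,207,399,233),.01)):
    x0,y0,x1,y1=box; sub=t[y0:y1,x0:x1]; g=sub.max(2)
    mm=(g>135).astype(np.uint8)*255; cs,_=cv2.findContours(mm,0,1); c=max(cs,key=cv2.contourArea); r=cv2.minAreaRect(c)
    f=np.zeros_like(mm); cv2.drawContours(f,[c],-1,255,-1); ys,xs=np.nonzero(f)
    print(nm,xs.mean()+x0,ys.mean()+y0,len(xs),r, onz("top",xs.mean()+x0,ys.mean()+y0,z))
for n,im in(("top",t),("scene",s)):
  for x,y,A,c in blobs(im,(20,120,120),(33,255,255),20): print(n,"yellow",x,y,A,onz(n,x,y,.06))
E
```

```text
[50 61 76] [44 53 69] [200 204 204] [186 195 195] [100 107 110]
plate [263.  205.5] (37.0, 82.0) 90.0
far [-0.03487715  0.61602534] 72 x at y=.1 0.6125376266729295
near [-0.01635743  0.49531668] 77 x at y=.1 0.49368093969686844
knobend 0.24933023783674027 0.0336864342066806 0.25392702268947737
pocketend -0.007193670858155681 -0.00804812107553532 -0.0032372956719005433
foot 359.545197740113 185.9632768361582 354 ((16.308822631835938, 16.014705657958984), (18.521846771240234, 19.722335815429688), 59.03623962402344) [ 0.6167094  -0.17835971  0.03      ]
disc 384.35632183908046 219.29501915708812 261 ((13.5, 12.5), (17.0, 17.0), 90.0) [ 0.51537018 -0.25822007  0.01      ]
top yellow 164.0388888888889 225.17222222222222 180 [0.48163631 0.41530794 0.06      ]
top yellow 251.0 135.75 24 [0.76437839 0.16179436 0.06      ]
scene yellow 299.35897435897436 301.9076923076923 195 [0.79878956 0.2090001  0.06      ]
scene yellow 463.53939393939396 291.4969696969697 165 [0.49811694 0.42847495 0.06      ]
scene yellow 607.395256916996 77.27667984189723 253 [-1.91064334 -0.00835453  0.06      ]
scene yellow 458.9757383966245 34.60970464135021 948 [-2.8820268  -1.70579042  0.06      ]
```

```bash
cat >> h.py <<'E'
NEST=np.array([0.5545,0.047,0.012]); YAW=0.025   # updated after probing
def W(x,y,z):   # nest -> world
    c,s=np.cos(YAW),np.sin(YAW); return NEST+np.array([c*x-s*y,s*x+c*y,z])
def down(yaw):  # jaw axis at yaw (mod pi); choose joint-6-feasible nearest
    yaw=(yaw+np.pi/2+np.pi/2)%np.pi-np.pi/2
    return [np.pi,0,yaw]
E
python3 - <<'E'
from h import *
o1=[np.pi,0,np.pi/2+YAW]; o2=[np.pi,0,-np.pi/2+YAW]
for o in(o1,o2): 
    for p in (W(0,100,.2)*0+W(0,.1,.2),[.44,-.37,.1]): print(env.ik(p,o))
E
```

```text
[ 5.24992021e-02  1.97289720e-01  1.64348506e+00 -4.44089210e-16
  1.30081787e+00  2.74992021e-02]
[-0.90556261  0.34172363  1.71235145  0.          1.08751758 -0.93056261]
[ 5.24992021e-02  1.97289720e-01  1.64348506e+00 -4.44089210e-16
  1.30081787e+00 -3.11409345e+00]
[-9.05562612e-01  3.41723630e-01  1.71235145e+00 -4.44089210e-16
  1.08751758e+00  2.21103004e+00]
```

```bash
sed -i '/^def down/,$d' h.py; cat >> h.py <<'E'
def down(a):  # tool down, jaws opening along world direction a (mod pi), |wrist turn| smallest
    a=(a+np.pi/2)%np.pi-np.pi/2; return [np.pi,0,a+np.pi/2]
def st(m=""): print(m,"t",round(env.read_t(),2),"p",np.round(env.read_position(),4),"F",np.round(env.read_contact_force(),1),"w",round(env.read_width(),4))
E
python3 - <<'E'
from h import *
st(); command_gripper(.04); st()
env.reach(W(0,.1,.16),down(YAW)); st()
env.move_l(W(0,.1,.105),speed=.1); st()
a=eyes.snapshot("scene"); b=eyes.snapshot("top")
cv2.imwrite("pics/s1.png",a[:,:,::-1]); cv2.imwrite("pics/t1.png",b[:,:,::-1])
c=cv2.resize(a[170:300,290:420],(520,520),interpolation=2)[:,:,::-1].copy()
for p in (W(0,.1,.105),W(.02,.1,.105),W(-.02,.1,.105)):
    q=(proj("scene",p)-[290,170])*4+1.5; cv2.circle(c,tuple(int(v) for v in q),3,(255,0,255),-1)
cv2.imwrite("pics/c2.png",c)
E
```

```text
t 0.1 p [ 0.2566 -0.514   0.2379] F [-0.7  0.4 -0.5] w 0.088
 t 0.93 p [ 0.2567 -0.5145  0.2387] F [-0.3  0.7 -0.2] w 0.0402
 t 3.51 p [0.5524 0.1461 0.1721] F [0.1 0.  1. ] w 0.0399
 t 4.21 p [0.5523 0.1469 0.1173] F [ 0.  -0.2  0.7] w 0.0403
```

View pics/c2.png

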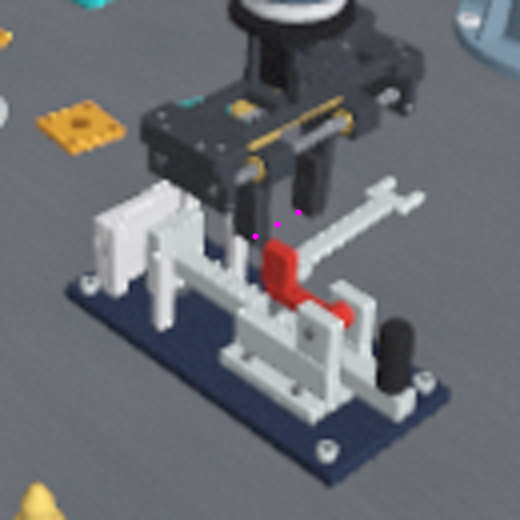

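The gripper straddles the red tab, which shows at crop (278,245). Next I'll descend and probe the tab across x.

```bash
python3 - <<'E'
from h import *
print(env.move_l(W(0,.1,.068),speed=.08,contact_N=6)); st("down")
e=[]
for sgn in (1,-1):
    hit=env.move_l(W(.02*sgn,.1,.068),speed=.03,contact_N=2.0); st(f"hit{sgn} {hit}")
    p=env.read_position(); e.append(p); 
    env.move_l(W(0,.1,.068),speed=.08)
c=(e[0]+e[1])/2; print("centre",c,"span",e[0]-e[1],"expected",W(0,.1,.068))
E
```

```text
False
down t 4.92 p [0.5518 0.147  0.0795] F [-0.1 -0.8  0.4] w 0.0399
hit1 True t 5.44 p [0.567  0.1473 0.0797] F [0.6 0.6 0.1] w 0.0399
hit-1 True t 6.27 p [0.5392 0.1466 0.0801] F [ 2.9 -0.3  1.2] w 0.0402
centre [0.5530639  0.14696552 0.07990533] span [ 0.02778391  0.00067647 -0.00038462] expected [0.55200026 0.14696875 0.08      ]
```

```bash
sed -i 's/^NEST=.*/NEST=np.array([0.5556,0.047,0.012]); YAW=0.025/' h.py; python3 - <<'E'
from h import *
env.move_l(W(0,.1,.066),speed=.08); command_gripper(.0); st("grip")
z0=.066-.076
for a in (.15,.3,.45,.5):
    y=.150-.050*np.cos(a)+.016*np.sin(a); z=.060+.016*np.cos(a)+.050*np.sin(a)
    env.move_l(W(0,y,z+z0),speed=.06); st(a)
env.pause(.2); command_gripper(.04); st("rel")
p=env.read_position(); env.move_l(p+[0,0,.05],speed=.15)
a=eyes.snapshot("scene"); command_gripper(.05)
env.reach(W(0,.196,.13),down(YAW)); b=eyes.snapshot("scene")
env.move_l(W(0,.196,.054),speed=.1,contact_N=6); st("knob")
e=[]
for sgn in (1,-1):
    hit=env.move_l(W(.02*sgn,.196,.054),speed=.03,contact_N=2.0); st(f"hit{sgn} {hit}")
    e.append(env.read_position()); env.move_l(W(0,.196,.054),speed=.08)
print("centre",(e[0]+e[1])/2,"span",e[0]-e[1],"exp",W(0,.196,.054))
cv2.imwrite("pics/c3.png",cv2.resize(np.hstack([a[170:300,290:420],b[170:300,290:420]]),None,fx=3,fy=3,interpolation=2)[:,:,::-1])
E
```

```text
grip t 7.37 p [0.5532 0.147  0.0781] F [ 1.2  0.6 -0.8] w 0.0122
0.15 t 7.65 p [0.5532 0.1498 0.0853] F [ 1.2 -1.1 -1.3] w 0.0121
0.3 t 7.93 p [0.5531 0.1538 0.0922] F [ 1.5 -2.1 -1.8] w 0.012
0.45 t 8.22 p [0.553  0.1587 0.0983] F [ 2.2 -2.3 -1.7] w 0.0115
0.5 t 8.47 p [0.5529 0.1603 0.0999] F [ 4.2 -3.5 -3.3] w 0.0117
rel t 9.25 p [0.5527 0.1609 0.1001] F [-0.3  0.9 -0.8] w 0.0402
knob t 11.53 p [0.5513 0.243  0.0666] F [0.2 0.6 0.1] w 0.0501
hit1 True t 12.04 p [0.565  0.2432 0.0656] F [-0.1  0.3 -0.7] w 0.0499
hit-1 True t 12.87 p [0.5371 0.2426 0.0659] F [2.7 0.2 1.9] w 0.05
centre [0.55106545 0.24290479 0.06575177] span [ 0.02790207  0.00068373 -0.00024256] exp [0.55070051 0.24293875 0.066     ]
```

View pics/c3.png

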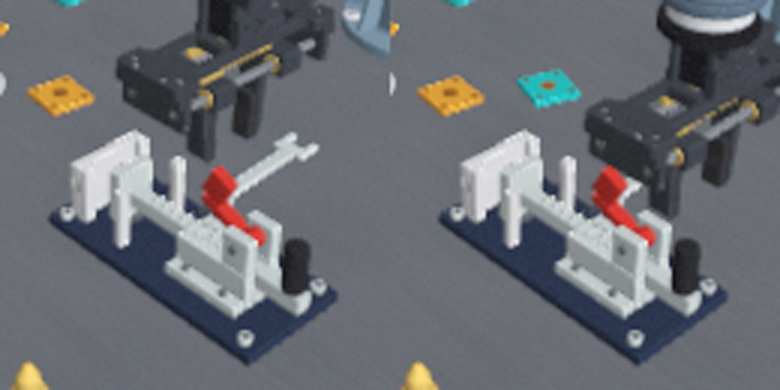

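Pawl is up in the image, at about 0.5 rad. Both probe spans match the known widths, so I have x and yaw. Next is drawing the bar back.

```bash
sed -i 's/^NEST=.*/NEST=np.array([0.5552,0.047,0.012]); YAW=0.0208/' h.py; python3 - <<'E'
from h import *
env.move_l(W(0,.196,.053),attitude=down(YAW),speed=.08); command_gripper(0); st("grip")
h=env.move_l(W(0,.196+.072,.053),speed=.05,contact_N=14); st(f"pull {h}")
env.pause(.2); command_gripper(.05); st("rel")
p=env.read_position(); env.move_l(p+[0,0,.08],speed=.2)
env.reach([.58,-.10,.30],down(0)); st()
for n in("scene","top"):
    a=eyes.snapshot(n); cv2.imwrite(f"pics/{n}2.png",a[:,:,::-1])
a=cv2.imread("pics/scene2.png");b=cv2.imread("pics/top2.png")
cv2.imwrite("pics/c4.png",np.hstack([cv2.resize(a[150:300,230:410],(480,400),interpolation=2),cv2.resize(b[170:270,200:300],(320,400)[::1],interpolation=2)]))
E
```

```text
grip t 13.99 p [0.5512 0.243  0.0651] F [ 0.5 -0.4 -0.1] w 0.0209
pull True t 15.1 p [0.5499 0.3028 0.065 ] F [ 0.2 -3.4  5.2] w 0.0214
rel t 15.89 p [0.5494 0.3018 0.0641] F [1.  0.7 0.6] w 0.0501
 t 18.03 p [ 0.5799 -0.0989  0.2992] F [-0.5  0.7  0.2] w 0.0503
```

View pics/c4.png

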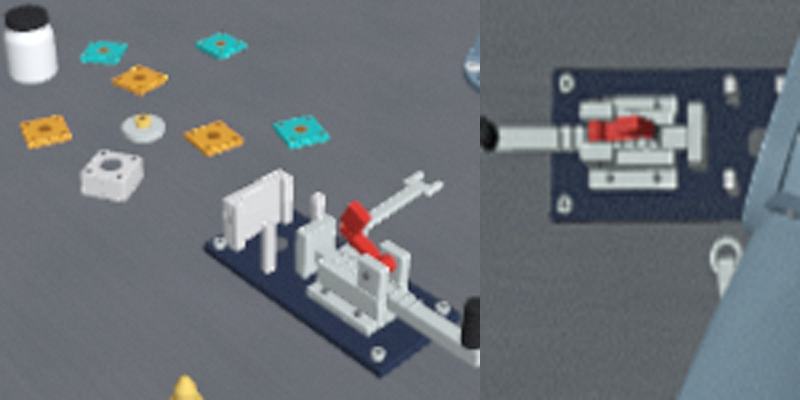

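Bar moved 59.8 mm to its stop, so the pocket is open. Scene view shows the parts unmoved (foot at scene px ≈ (272,215)). Foot is next.

```bash
cat >> h.py <<'E'
def ok(w=.05): return env.read_width()>w
def pick(x,y,a,zt,op=.08):
    command_gripper(op); env.reach([x,y,zt+.09],down(a))
    h=env.move_l([x,y,zt],speed=.12,contact_N=10); st(f"at part hit={h}")
    command_gripper(0); st("closed")
    env.move_l([x,y,.17],speed=.2); st("lifted"); return ok()
def place(zb,zt,y=.005,op=.074):   # zb: height of stack over pocket floor, zt: TCP height over part underside
    env.reach(W(0,y,.15+zt),down(YAW)); st("over nest")
    if not ok(): return False
    env.move_l(W(0,y,.066+zt),speed=.15)
    h=env.move_l(W(0,y,zb+zt-.003),speed=.05,contact_N=7); st(f"hit={h} bottom at {env.read_position()[2]-.012-zt:.4f} want {zb}")
    if not ok() or env.read_position()[2]-.012-zt>zb+.003: return False
    command_gripper(op); env.move_l(W(0,y,.16),speed=.2); st("out"); return True
def look(tag):
    r={}
    for n in("scene","top"):
        a=eyes.snapshot(n); cv2.imwrite(f"pics/{n}_{tag}.png",a[:,:,::-1]); r[n]=a
    im=r["top"]; L=[]
    for x,y,A,c in blobs(im,(10,130,120),(22,255,255),150):
        p=onz("top",x,y,.008); th=np.deg2rad(90-cv2.minAreaRect(c)[2]); th=(th+np.pi/4)%(np.pi/2)-np.pi/4
        L.append((p[0]+.001,p[1],th)); print("amber px",round(x,1),round(y,1),A,np.round(L[-1],4))
    return r,L
E
python3 - <<'E'
from h import *
if pick(.6177,-.1784,np.deg2rad(31),.010):
    print(place(0,.010))
look("a")
a=cv2.imread("pics/scene_a.png");b=cv2.imread("pics/top_a.png")
cv2.imwrite("pics/c5.png",np.hstack([cv2.resize(a[150:300,230:410],(480,400),interpolation=2),cv2.resize(b[170:270,230:310],(320,400),interpolation=2)]))
E
```

```text
at part hit=False t 20.52 p [ 0.6184 -0.1787  0.0109] F [ 0.3 -0.5  0.5] w 0.0799
closed t 21.0 p [ 0.6181 -0.1786  0.0106] F [-1.1  0.7  2.5] w 0.0558
lifted t 21.95 p [ 0.6167 -0.1779  0.1682] F [-0.9  0.4 -3.7] w 0.0556
over nest t 22.9 p [0.5551 0.0515 0.1713] F [-0.2 -0.2 -1.5] w 0.0558
hit=True bottom at 0.0004 want 0 t 24.81 p [0.5547 0.052  0.0224] F [0.2 0.  4.6] w 0.0557
out t 26.17 p [0.5542 0.0521 0.1707] F [ 0.1  0.1 -0.3] w 0.0741
True
amber px 420.7 243.9 301 [ 0.4411 -0.3716  0.1853]
amber px 358.8 236.4 299 [ 0.4618 -0.1783 -0.1419]
amber px 409.6 188.2 303 [ 0.6169 -0.3392 -0.3218]
```

View pics/c5.png

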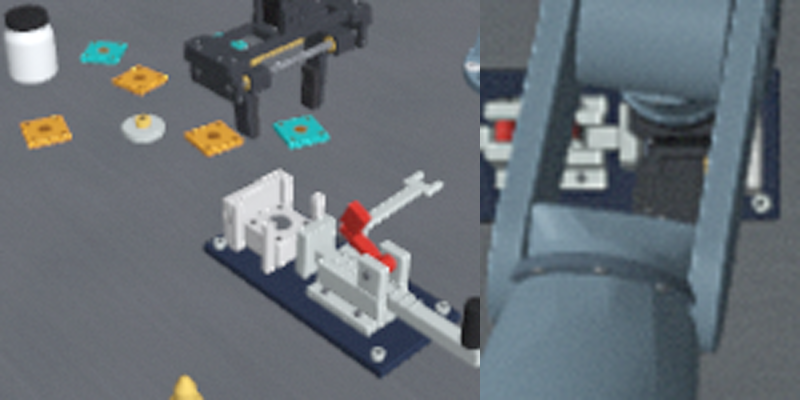

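Foot is seated (bottom at 0.4 mm, visible between the locators at crop (283,228)). Now the spacers, re-measuring before each.

```bash
python3 - <<'E'
from h import *
x,y,a=.4618,-.1783,-.1419
for i in range(3):
    if not pick(x,y,a,.003): print("no grip"); break
    if not place(.030+.008*i,.003): print("place failed"); break
    r,L=look(f"sp{i}")
    if not L: break
    x,y,a=L[-1] if i==0 else L[0]
a=cv2.imread(f"pics/scene_sp{i}.png") 
cv2.imwrite("pics/c6.png",cv2.resize(a[150:300,230:410],(720,600),interpolation=2))
E
```

```text
at part hit=False t 28.48 p [ 0.4624 -0.1785  0.0036] F [ 0.3 -0.1  1. ] w 0.0802
closed t 28.98 p [ 0.4621 -0.1785  0.0035] F [-1.6  0.6  5.6] w 0.0554
lifted t 29.97 p [ 0.461  -0.1778  0.1687] F [-0.1  0.  -0.5] w 0.0554
over nest t 30.94 p [0.5547 0.0512 0.1643] F [-0.9  0.5 -1.3] w 0.0553
hit=True bottom at 0.0302 want 0.03 t 32.33 p [0.5544 0.0521 0.0452] F [ 0.3 -0.3  3.6] w 0.0553
out t 33.58 p [0.5543 0.0521 0.1709] F [-0.2 -0.8 -0.8] w 0.0739
amber px 420.7 243.8 300 [ 0.4412 -0.3716  0.1974]
amber px 409.7 188.3 303 [ 0.6168 -0.3392 -0.3218]
at part hit=True t 36.24 p [ 0.6153 -0.3377  0.0007] F [-2.3  1.2  5.1] w 0.0802
closed t 36.73 p [ 6.158e-01 -3.380e-01  6.000e-04] F [ 3.7 -1.3  5.2] w 0.0553
lifted t 37.73 p [ 0.6157 -0.3384  0.1678] F [ 0.6  1.  -1. ] w 0.0554
over nest t 39.2 p [0.5558 0.051  0.1651] F [ 0.1 -0.3 -0.1] w 0.0556
hit=True bottom at 0.0354 want 0.038 t 40.5 p [0.5544 0.0521 0.0504] F [-0.9 -0.3  4.6] w 0.0553
out t 41.73 p [0.5543 0.0521 0.1709] F [-0.7  0.4 -0.9] w 0.0741
amber px 415.0 258.7 306 [ 0.3947 -0.3533  0.1974]
at part hit=False t 44.65 p [ 0.3952 -0.3537  0.0036] F [ 1.  -0.7  0.3] w 0.0796
closed t 45.15 p [ 0.395  -0.3536  0.0035] F [-0.4  0.8  3.9] w 0.055
lifted t 46.13 p [ 0.3942 -0.3525  0.1687] F [ 0.3 -0.1 -0.9] w 0.0553
over nest t 47.73 p [0.5551 0.0511 0.1648] F [ 0.4 -0.2 -1.1] w 0.055
hit=True bottom at 0.0457 want 0.046 t 48.88 p [0.5555 0.052  0.0607] F [ 0.2 -0.6  2.5] w 0.0556
out t 50.05 p [0.5544 0.0521 0.1711] F [-0.3  0.2 -1.3] w 0.074
```

View pics/c6.png

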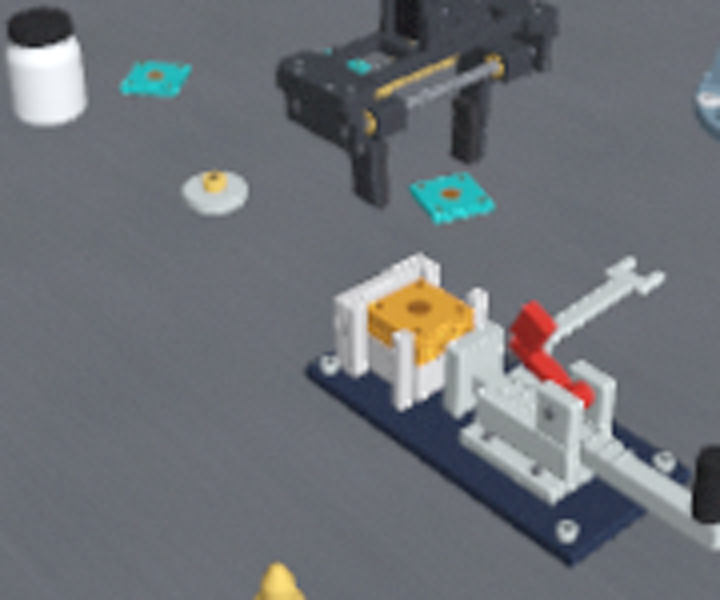

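All three spacers are stacked flat; one had been knocked aside and I re-found it before grasping. Disc next.

```bash
python3 - <<'E'
from h import *
t=eyes.snapshot("top"); x0,y0,x1,y1=340,170,445,290
h=cv2.cvtColor(t,cv2.COLOR_RGB2HSV); m=((h[:,:,2]>150)&(h[:,:,1]<60)).astype(np.uint8)*255
k=np.zeros_like(m); k[y0:y1,x0:x1]=255; cs,_=cv2.findContours(m&k,0,1); 
c=[c for c in cs if 120<cv2.contourArea(c)<400]; print([(cv2.minEnclosingCircle(q),cv2.contourArea(q)) for q in c])
(u,v),_=cv2.minEnclosingCircle(c[0]); p=onz("top",u,v,.01)+[.001,0,0]; print(p)
assert len(c)==1
if pick(p[0],p[1],YAW,.004): print(place(.054,.004))
look("d"); a=cv2.imread("pics/scene_d.png") 
cv2.imwrite("pics/c7.png",cv2.resize(a[200:300,300:410],(660,600),interpolation=2))
E
```

```text
[(((384.3125, 219.375), 8.971626281738281), 225.5)]
[ 0.51611553 -0.25808129  0.01      ]
at part hit=False t 52.62 p [ 0.5167 -0.2583  0.0047] F [ 1.3  0.2 -0. ] w 0.0801
closed t 53.13 p [ 0.5164 -0.2583  0.0045] F [-0.9  1.1  4. ] w 0.0544
lifted t 54.12 p [ 0.5153 -0.2574  0.1685] F [-0.2  0.3 -1.9] w 0.0545
over nest t 55.31 p [0.5552 0.051  0.1658] F [-0.4  0.  -1. ] w 0.0547
hit=True bottom at 0.0532 want 0.054 t 56.34 p [0.5567 0.0518 0.0692] F [ 1.1 -0.1 -0.1] w 0.0553
out t 57.48 p [0.5545 0.0521 0.1712] F [-1.  -0.8 -0.5] w 0.0739
True
```

View pics/c7.png

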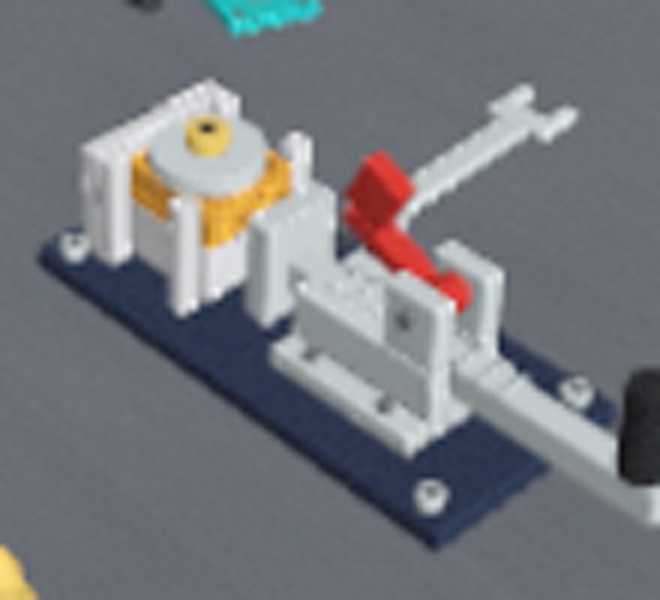

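Disc is boss-up on the stack, between the locators (bottom at 53 mm). Next I push the bar in until the jaw bears.

```bash
python3 - <<'E'
from h import *
command_gripper(.05); env.reach(W(0,.257,.14),down(YAW))
env.move_l(W(0,.257,.053),speed=.12,contact_N=8); st("knob")
command_gripper(0); st("grip")
h=env.move_l(W(0,.228,.053),speed=.03,contact_N=14); st(f"push {h}")
env.pause(.3); st("hold"); command_gripper(.05); st("rel")
env.move_l(env.read_position()+[0,0,.09],speed=.2)
look("e"); a=cv2.imread("pics/scene_e.png") 
cv2.imwrite("pics/c8.png",cv2.resize(a[200:300,300:410],(660,600),interpolation=2))
E
```

```text
knob t 59.98 p [0.5506 0.304  0.0658] F [-0.2 -0.3 -0.5] w 0.0501
grip t 60.53 p [0.5499 0.3041 0.0654] F [-1.9 -0.1  3.2] w 0.0212
push True t 61.32 p [0.5504 0.2806 0.0654] F [0.4 0.6 2.3] w 0.0209
hold t 61.62 p [0.5504 0.2807 0.0654] F [ 1.7 -1.   3.5] w 0.0211
rel t 62.21 p [0.5497 0.2811 0.0651] F [ 1.2 -0.4  0.3] w 0.0499
```

View pics/c8.png

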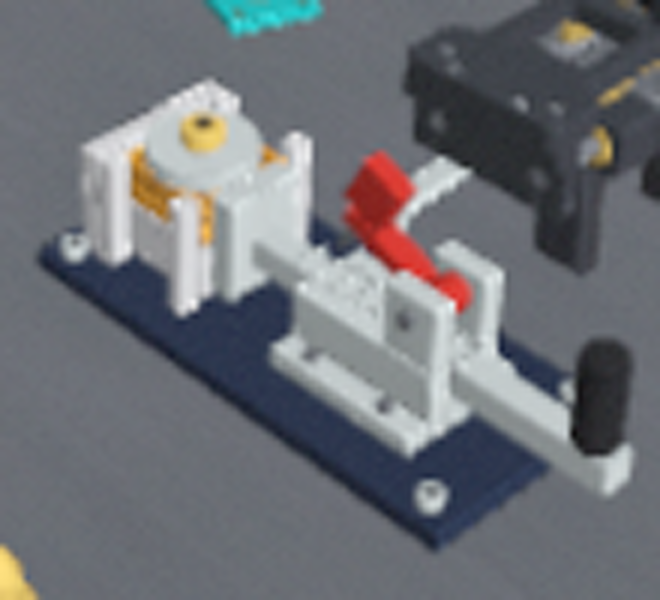

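Travel of 23.5 mm from the stop puts the bar at about 0.038, as it should be with the jaw home. Now lower the pawl by pinching the tab back along its arc, then press on the tab top to confirm.

```bash
python3 - <<'E'
from h import *
arc=lambda a:W(0,.150-.050*np.cos(a)+.016*np.sin(a), .060+.016*np.cos(a)+.050*np.sin(a)-.010)
command_gripper(.04); env.reach(arc(.5)+[0,0,.06],down(YAW)); env.move_l(arc(.5),speed=.1,contact_N=6); st("tab")
command_gripper(0); st("grip")
for a in (.35,.2,.1,0,-.03): env.move_l(arc(a),speed=.06); st(a)
command_gripper(.04); env.move_l(arc(0)+[0,0,.06],speed=.15); command_gripper(0)
h=env.move_l(W(0,.100,.084),speed=.05,contact_N=8); st(f"press {h}, tip over floor {env.read_position()[2]-.012:.4f} want .089")
env.move_l(W(0,.1,.2),speed=.2)
env.reach([.45,.25,.30],down(YAW)); look("f"); a=cv2.imread("pics/scene_f.png");b=cv2.imread("pics/top_f.png") 
cv2.imwrite("pics/c9.png",np.hstack([cv2.resize(a[200:300,300:410],(440,400),interpolation=2),cv2.resize(b[180:270,230:310],(356,400),interpolation=2)]))
E
```

```text
tab t 64.57 p [0.5532 0.1611 0.1004] F [-0.2  0.5  1. ] w 0.04
grip t 65.1 p [0.553  0.1607 0.1004] F [-1.6  0.9  3. ] w 0.0117
0.35 t 65.38 p [0.5531 0.1556 0.0944] F [-0.6  0.6  3. ] w 0.0118
0.2 t 65.67 p [0.5531 0.1513 0.0876] F [-0.6  1.3  0.9] w 0.012
0.1 t 65.92 p [0.5532 0.149  0.0829] F [-0.3  1.8  1.8] w 0.0119
0 t 66.17 p [0.5533 0.1473 0.0787] F [-3.5  2.5  7.7] w 0.0115
-0.03 t 66.42 p [0.5535 0.1472 0.0785] F [-6.4  3.  17.4] w 0.0114
press True, tip over floor 0.0893 want .089 t 68.96 p [0.5529 0.1469 0.1013] F [-1.2 -0.2  7.6] w 0.0002
```

View pics/c9.png

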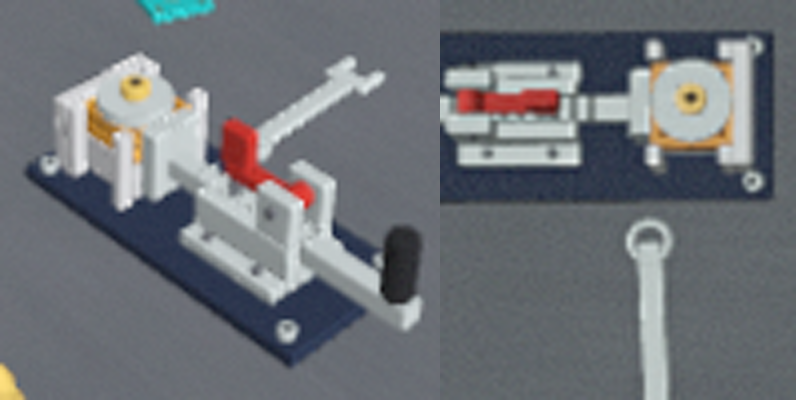

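Pawl is down (tab top at 89.3 mm, expected 89) and the disc sits against the jaw and wall. Round edges aren't held tightly by the locators, so I'll measure the disc's x before starting.

```bash
python3 - <<'E'
from h import *
print("exp disc",W(0,0,.064)," knob",W(0,.2345,.082))
for n,box in (("top",(270,185,305,222)),("scene",(315,205,360,245))):
    im=cv2.imread(f"pics/{n}_f.png")[:,:,::-1].copy()
    for x,y,A,c in blobs(im,(15,110,90),(32,255,255),6,box): print(n,"boss/amber",round(x,2),round(y,2),A,cv2.boundingRect(c))
    print(" predicted boss top px",proj(n,W(0,0,.074)),"disc",proj(n,W(0,0,.064)))
t=cv2.imread("pics/top_f.png")[:,:,::-1].copy(); h=cv2.cvtColor(t,cv2.COLOR_RGB2HSV)
# column profile through disc centre: disc rows (sat low & bright) vs amber rows
for u in (280,282,285,287,289,292):
    print(u," ".join(f"{h[v,u,1]}/{h[v,u,2]}" for v in range(190,217)))
E
```

```text
exp disc [0.5552 0.047  0.076 ]  knob [0.55032275 0.28144927 0.094     ]
top boss/amber 284.84 211.16 43 (277, 208, 18, 6)
top boss/amber 286.19 201.86 21 (284, 200, 5, 5)
top boss/amber 293.33 194.67 6 (292, 194, 3, 3)
 predicted boss top px [286.02645062 201.61504224] disc [286.20188699 202.11971222]
scene boss/amber 334.0 236.0 7 (334, 233, 1, 7)
scene boss/amber 324.4 230.86 42 (322, 225, 8, 12)
scene boss/amber 333.41 222.07 27 (331, 220, 6, 5)
 predicted boss top px [332.26698764 219.64292722] disc [332.24906542 222.55222972]
280 39/86 35/96 26/98 39/98 109/166 69/204 9/191 17/195 16/193 14/195 16/195 13/199 14/199 13/195 14/199 14/196 17/199 13/198 11/194 10/159 129/148 148/202 158/178 111/124 15/100 30/85 19/94
282 93/74 112/66 107/67 45/90 13/156 14/204 16/197 13/193 14/194 15/193 10/198 19/202 19/203 8/189 14/196 15/199 16/196 15/200 13/196 17/198 5/191 114/192 156/190 126/127 13/101 95/78 106/72
285 99/72 96/69 79/74 24/137 13/202 14/197 14/196 13/196 24/195 101/217 115/207 116/114 118/128 115/198 111/216 70/190 13/196 14/197 13/198 13/199 18/197 4/176 137/188 139/112 22/103 69/74 97/76
287 102/70 103/72 77/80 23/136 13/203 12/197 12/195 16/197 9/196 101/212 117/201 113/135 111/140 111/213 116/209 61/168 16/197 14/201 12/196 14/199 16/196 3/165 136/184 120/108 17/104 82/78 95/78
289 102/70 93/71 93/71 33/109 15/186 14/200 12/194 13/196 14/196 8/189 54/179 84/182 99/175 65/169 12/175 16/190 16/196 14/199 14/197 14/199 16/192 70/172 153/188 117/105 20/101 98/73 96/72
292 28/127 33/130 41/123 22/70 114/139 56/181 20/201 19/200 14/197 12/195 13/194 13/197 14/200 13/199 13/197 14/198 14/198 16/202 20/195 5/150 137/162 151/204 132/186 44/149 14/144 27/131 36/120
```

Boss is within about 1 mm of nest centre (px (286.2,201.9) vs predicted (286.0,201.6)). Now the start button.

```bash
python3 - <<'E'
from h import *
b=[.4824,.4153]
command_gripper(0); env.reach(b+[.13],down(YAW))
env.move_l(b+[.078],speed=.1); h=env.move_l(b+[.056],speed=.03,contact_N=16); st(f"press {h}")
env.pause(.25); st("held")
env.move_l(b+[.13],speed=.1); env.reach([.35,.38,.33],down(YAW)); st("clear")
look("g"); a=cv2.imread("pics/scene_g.png");t=cv2.imread("pics/top_g.png") 
cv2.imwrite("pics/c10.png",np.hstack([cv2.resize(a[200:330,295:495],(615,400),interpolation=2),cv2.resize(t[185:225,270:305],(180,206),interpolation=2,).repeat(1,0) if 0 else np.vstack([cv2.resize(t[185:225,270:305],(180,200)),np.zeros((200,180,3),np.uint8)])]))
E
```

```text
press True t 72.91 p [0.4828 0.4156 0.0615] F [-0.5 -1.2  5.5] w 0.0004
held t 73.16 p [0.4828 0.4156 0.0614] F [-2.  -0.5  7.1] w 0.0007
clear t 74.96 p [0.3501 0.3798 0.3285] F [-0.7 -0.4 -0.1] w 0.0005
```

View pics/c10.png

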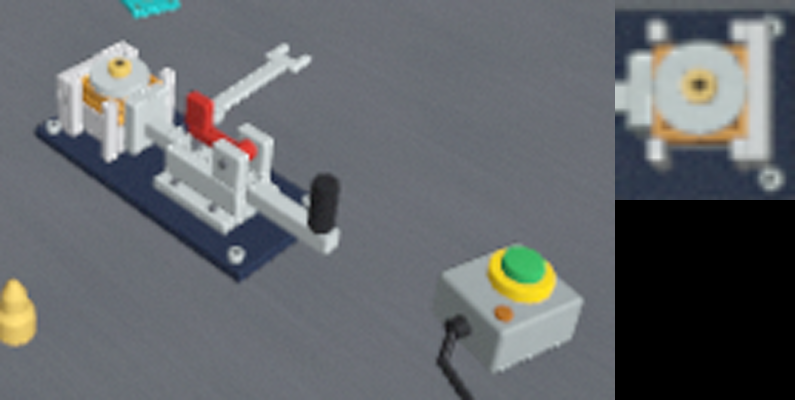

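The press stopped at z = 0.0615, about 5.5 mm down. That's close to the threshold, and a second press is harmless, so I'll press once more and deeper to be sure.

```bash
python3 - <<'E'
from h import *
b=[.4824,.4153]
env.reach(b+[.11],down(YAW)); env.move_l(b+[.070],speed=.1)
h=env.move_l(b+[.0585],speed=.03,contact_N=30); st(f"press {h}"); env.pause(.3); st("held")
env.move_l(b+[.13],speed=.1); env.reach([.35,.38,.33],down(YAW)); env.pause(.3); st("clear")
t=eyes.snapshot("top")
for x,y,A,c in blobs(t,(15,110,90),(32,255,255),6,(270,185,305,222)): print("boss/amber",round(x,2),round(y,2),A)
ticket.sign_off()
E
```

```text
press True t 77.04 p [0.4834 0.416  0.0615] F [-1.7 -0.9  6.2] w 0.0003
held t 77.34 p [0.4834 0.416  0.0615] F [-2. -1.  7.] w 0.0001
clear t 79.44 p [0.3502 0.3798 0.3288] F [ 0.7 -0.2 -0.1] w 0.0004
boss/amber 285.15 211.07 41
boss/amber 286.1 201.95 20
boss/amber 293.33 194.67 6
boss/amber 278.67 194.67 6
the job is handed in; nothing more can be done
```

The stand-off is made up and clamped, start was pressed last, and the job was handed in at about 79 s of the 210 s allowed; no verdict was reported.

**What I did:** I lifted the pawl to about 0.5 rad and drew the bar back to its stop. I then stacked the foot, all three amber spacers and the disc, boss up. One spacer had been knocked aside, and I found it again in the camera before picking it up. I pushed the bar in until the jaw bore on the stack and put the pawl down. I pressed the green button twice, because the first press looked close to the threshold.

**Last checks:**
- **Bar:** about 0.038 from the knob's travel, against 0.0385 expected with the jaw home.
- **Pawl:** tab top 89.3 mm over the pocket floor, against 89 mm expected when it is down.
- **Disc:** boss within about 1 mm of the nest centre in the last top view.
- **Button:** both presses stopped at z = 0.0615. That is about 5.5 mm down, with a 30 N force limit on the second press, so I take it as the end stop. The arm's position noise of up to about 1 mm means I cannot confirm the last half millimetre. The button looked up again after the first press; I did not look at it again after the second.
- **Bystanders:** nothing touched the wrench or nozzle, and they looked in place in the picture after the first press. The jar was last seen in place before the disc was picked up. The turquoise plates were never approached.

**Disagreement:** the two cameras differed by 5–9 mm. I took the nest's position across x and its angle from touching the pawl tab and knob, and the part positions from the top camera.

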